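# Stack keyed spacers on a sprung arbor

## Robot

A 6-joint arm with a two-finger parallel gripper is mounted at the origin on a cart in front of the work surface, level with it; the furniture and walls round the work are solid. World frame = base frame: x ahead of the robot, y to its left, z up, the work surface at z = 0. Lengths are in m, angles in rad, forces in N, time in s.
With the tool pointing down it reaches from about 0.275 to 0.75 m from the base axis. Payload 10.2 kg.
Tool frame: the origin (TCP) lies midway between the tips of the shut fingers; the grasp point (between the pads) lies 19 mm behind it (env.hold_point_z is the distance from the TCP to the grasp point, in m); x points along the fingers, z is the direction in which the jaws open and shut, and the axes are right-handed (so a half turn about x gives the same grasp; the last joint's range is limited). The gripper opens to 85 mm and grips with 20 to 120 N. Pads are 22 mm wide; open, the fingers measure 114 mm over their backs; the gripper's body (76 mm by 85 mm) begins 54 mm behind the grasp point. The pads swing forward as they close: fully open they stand 13 mm farther back than shut.
Start: joints at [0.968, 0.313, 1.498, -0, 1.331, -0.223], TCP at [0.195, 0.488, 0.231] pointing down, gripper open.
Joint ranges: [-2.94, 2.94], [-0.97, 2.17], [0.19, 2.56], [-1.23, 4.37], [0.02, 3.11], [-2.88, 2.88]. Speed limits (rad/s): [2.39, 2.39, 3.01, 3.14, 3.14, 3.14].

## Interface

Orientations are given as a unit quaternion [x, y, z, w].
In Python, from bench import env, kinematics, monitor, eyes, job gives the robot as it stands. The module is installed in compiled form; this text tells all that it offers. Calls block until the motion is done:
- env.reach(position, orientation): joint-space move of the TCP to a pose.
- env.movel(position, velocity=0.15, frame=None, guard=None): straight line of the TCP; frame=None keeps the orientation; velocity is the mean speed in m/s. With guard (N) it stops when the force on the tool has changed by that much, and returns True; else False.
- env.set_joints(angles): joint-space move.
- env.release() and env.close_gripper(effort=None): open the fingers fully, or close them until they stop; effort is the grip in N (None keeps the last).
- env.hold(seconds).
- kinematics.ik(position, orientation): joint angles nearest the present ones, or None.
- monitor.sense(): the state.
- eyes.grab_frame(name): name is "side" or "top" or "wrist"; returns a dict with "frame" (384x512x3 uint8, red, green, blue), "mtx" (3x3 intrinsics, pixels), "view" (4x4, takes a point from world to camera coordinates). Camera axes: x right, y down, z forward; pixel columns grow to the right and rows downward; lengths in m; the calibration is good to about 2 mm. A picture is of the moment at which its call begins. There is no depth.
A pose or a line that the arm cannot do raises env.MotionError and nothing moves.
- job.hand_in(): hands the job in, once; it reports no verdict.
The state is a dict: "clock": time; "joints": joint angles; "qvel": joint speeds; "joint_efforts": joint torques, N m; "position": TCP position; "ee_rot": TCP orientation; "contact_force": force on the tool from outside, world axes, zero at the start; "ft_torque": the same for the moment, N m; "finger_gap": opening from 0.0 (shut) to 1.0 (fully open).
Only numpy, scipy, OpenCV 4.12 (cv2) and the standard library are available. Lean on these libraries where they do the work, as an engineer would, in place of code of your own. Each camera call takes 0.05 s, during which the arm holds its last target.

## Task

Thread the three spacer rings onto the upright arbor, the thickest first, then the medium one, the thinnest last on top, each slid over the key and all the way down so that the stack sits flat on the arbor's shoulder. Nobody knows how the arbor's key is turned, so find it gently by feel: rest the ring lightly on the key, turn until its slot drops over it, and never press or knock the arbor stand with more than 20 N. Leave the other things on the bench where they are.

Things in the scene. Friction and masses are not known exactly. Their poses are not given: they have to be found in the camera images.
- arbor_stand: arbor stand, screwed to the bench: dark steel foot 70 mm across, 10 mm high, with a collar (40 mm across, up to 22 mm) and the sprung upright arbor in its middle; origin at the centre of its underside, z up. Never load it with more than 20 N. The arbor is clamped at an unmeasured angle: its key points somewhere within 1.0 rad either side of this frame's +x.
- arbor_seat (a point): centre of the arbor's shoulder, a disc 34 mm across facing up, 36 mm above the bench, on which the stack sits. Frame as the stand's: it does NOT show the key's angle. Shoulder, post and key sink together on a spring: not at all below 4 N, then 0.5 N per mm, hard stop after 10 mm (9 N); they spring back.
- key_level (a point): point on the arbor's axis level with the top of its key, 46 mm above the shoulder. The straight key, 5 mm wide, stands out of one side of the post to a radius of 14.5 mm from the axis and runs from the shoulder up to this level (its top 2.5 mm narrows to 2.8 mm wide). Above this level the post is plain and round. Frame does NOT show the key's angle.
- post_top (a point): top of the arbor's bright steel post, 58 mm above the shoulder: 20 mm diameter, the last 6 mm tapering to 11 mm. The post does not turn unless wrenched (0.2 N m). Frame does NOT show the key's angle.
- spacer_thick_c (a point): centre of the thick spacer, a plain aluminium ring lying flat: outer diameter 44 mm, 18 mm thick, round bore of 23 mm diameter with one keyway slot, 7.6 mm wide, cut through its whole thickness out to a radius of 16.5 mm. z is the ring's axis, +x points from the centre through the slot. Both faces are alike. Weight under 100 g.
- spacer_medium_c (a point): centre of the medium spacer, a plain aluminium ring lying flat: outer diameter 48 mm, 14 mm thick, round bore of 23 mm diameter with one keyway slot, 7.6 mm wide, cut through its whole thickness out to a radius of 16.5 mm. z is the ring's axis, +x points from the centre through the slot. Both faces are alike. Weight under 100 g.
- spacer_thin_c (a point): centre of the thin spacer, a plain aluminium ring lying flat: outer diameter 52 mm, 10 mm thick, round bore of 23 mm diameter with one keyway slot, 7.6 mm wide, cut through its whole thickness out to a radius of 16.5 mm. z is the ring's axis, +x points from the centre through the slot. Both faces are alike. Weight under 100 g.
- tape_roll: bystander: roll of green tape lying flat, 72 mm across, 19 mm high; origin at its underside. Leave where it is.
- solder_reel: bystander: black reel of solder wire, 56 mm across, 34 mm high; origin at its underside. Leave where it is.
- tip_tin: bystander: grey tin with brass wool, 62 mm across, 34 mm high; origin at its underside. Leave where it is.
- jar_orange: bystander: small white jar with an orange cap, 42 mm across, 52 mm high; origin at its underside. Leave where it is.
- driver_black: bystander: small black screwdriver lying on its side, 150 x 15 x 13 mm; origin at its underside, half-way along. Leave where it is.
Mind the look-alikes: they are no part of the job. What is shaped like the part that bears spacer_medium_c but orange is not meant.

How it is judged:
By the outcome, as a careful person would: the job done as asked, in the order asked, and still so for the second after the job is handed in, with the robot touching nothing.
It also fails if it takes over 72 s, if anything falls off the work surface, if the arm or the gripper's body presses on something with over 40 N, if the wrist force passes 120 N, or if a joint passes its speed limit or range.

## Working session

There is one attempt and no reset: what is moved stays moved. The work goes in short steps, each a Python script; the robot and the scene stay as the last script left them, time stands still between calls to the robot, and variables do not carry over. Pictures are saved under pics/ and viewed, and the job is handed in when it is done.

```bash
mkdir -p pics; python3 - <<'E'
from bench import env, kinematics, monitor, eyes, job
import cv2
s=monitor.sense();print(s)
for n in("top","side","wrist"):
    f=eyes.grab_frame(n);cv2.imwrite(f"pics/{n}0.png",f["frame"][:,:,::-1]);print(n,f["mtx"].round(1).tolist(),f["view"].round(4).tolist())
print(env.hold_point_z)
E
```

```text
{'clock': 0.0, 'joints': array([ 9.67596319e-01,  3.13465920e-01,  1.49845290e+00,  1.76517578e-05,
        1.33103093e+00, -2.23373641e-01]), 'qvel': array([-0.00129938, -0.00034772, -0.00072582, -0.00049988, -0.0009377 ,
        0.00023459]), 'joint_efforts': array([-8.40213324e-04, -4.12272871e+01, -2.59732229e+01, -2.58801983e-04,
        4.28233747e-03,  2.04252564e-05]), 'position': array([0.19448624, 0.48735765, 0.23072099]), 'ee_rot': array([-0.39679097,  0.585847  ,  0.39645337,  0.58494866]), 'contact_force': array([-0.11952065, -0.68764769, -0.30788617]), 'ft_torque': array([-0.02194707,  0.06884527,  0.03754175]), 'finger_gap': 1.0024691277662114}
top [[474.3, 0.0, 255.4], [0.0, 474.3, 192.8], [0.0, 0.0, 1.0]] [[-0.0114, -0.9999, -0.0044, -0.0017], [-0.9954, 0.0118, -0.0947, 0.5047], [0.0947, 0.0033, -0.9955, 1.169], [0.0, 0.0, 0.0, 1.0]]
side [[400.6, 0.0, 265.9], [0.0, 400.6, 198.0], [0.0, 0.0, 1.0]] [[-0.9992, -0.0383, -0.0125, 0.4948], [-0.0093, 0.5213, -0.8533, 0.1017], [0.0392, -0.8525, -0.5212, 0.9881], [0.0, 0.0, 0.0, 1.0]]
wrist [[324.4, 0.0, 253.5], [0.0, 324.4, 191.5], [0.0, 0.0, 1.0]] [[0.3718, 0.9283, -0.0018, -0.525], [0.8831, -0.3531, 0.3089, -0.0393], [0.2861, -0.1164, -0.9511, 0.3818], [0.0, 0.0, 0.0, 1.0]]
0.0187
```

View pics/top0.png

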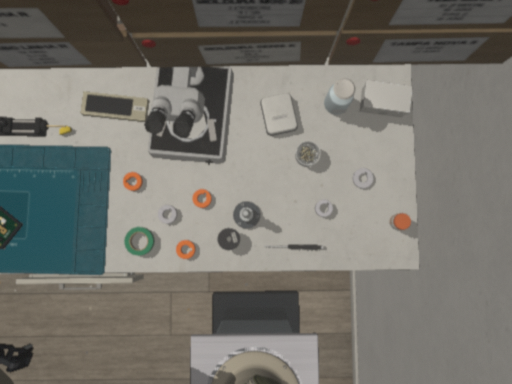

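View pics/side0.png

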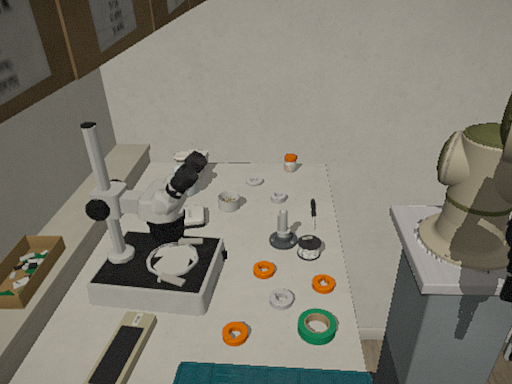

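View pics/wrist0.png

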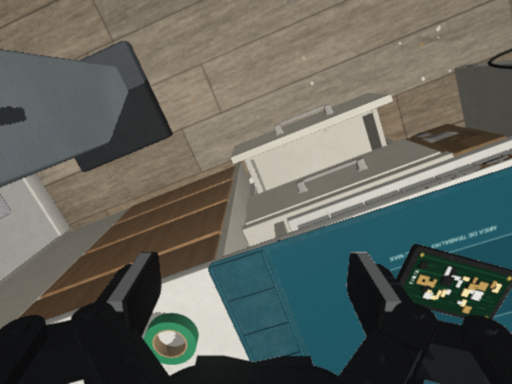

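```bash
cat > h.py <<'E'
from bench import env, kinematics, monitor, eyes, job
import numpy as np, cv2
from scipy.spatial.transform import Rotation as R
def px2w(f,u,v,z):
    K,V=f["mtx"],f["view"]; d=V[:3,:3].T@np.linalg.solve(K,[u,v,1]); c=-V[:3,:3].T@V[:3,3]
    return c+d*(z-c[2])/d[2]
def w2px(f,p):
    q=f["view"][:3,:3]@np.array(p)+f["view"][:3,3]; q=f["mtx"]@q; return q[:2]/q[2]
E
python3 - <<'E'
import cv2,numpy as np
i=cv2.imread('pics/top0.png')
cs=[(168,215),(363,179),(325,209),(246,215)]
o=[cv2.resize(i[v-25:v+25,u-25:u+25],None,fx=8,fy=8,interpolation=cv2.INTER_CUBIC)[:, :] for u,v in cs]
a=np.vstack([np.hstack(o[:2]),np.hstack(o[2:])]);a=cv2.resize(a,(600,600),interpolation=cv2.INTER_AREA);cv2.imwrite('pics/c1.png',a)
E
```

```text
(no output)
```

View pics/c1.png

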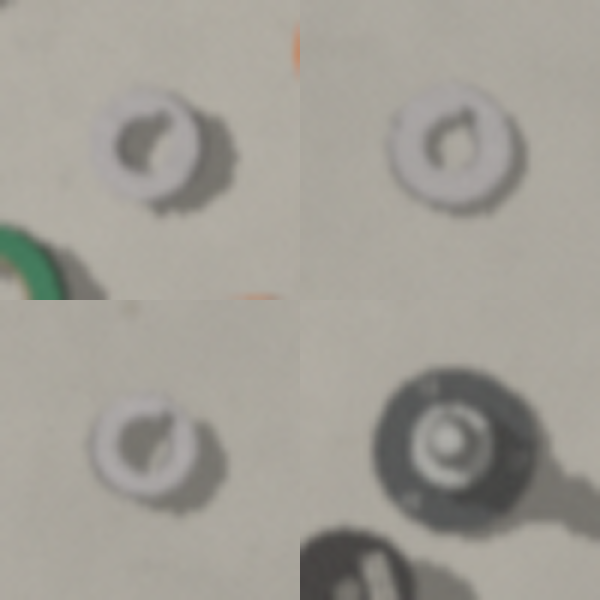

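```bash
python3 - <<'E'
from h import *
f=eyes.grab_frame("top");w=eyes.grab_frame("wrist");s=monitor.sense()
for n,u,v,z in [("A",167.3,214.5,.016),("B",363.3,178.7,.01),("C",324.2,208.2,.016),("arbor foot",225+152/6,190+151/6,.01),("posttop",225+149/6-.2,190+141/6,.094),("reel",229,239,.034),("jar",402,221,.052),("tape",139,241,.019),("driver",296,247,.01),("orange",202,198,.014),("tin",307,154,.034),("o2",186,249,.014)]:
    p=px2w(f,u,v,z);print(n,p.round(4),np.hypot(*p[:2]).round(3))
T=R.from_quat(s["ee_rot"]);print(T.as_matrix().round(3))
V=w["view"];c=-V[:3,:3].T@V[:3,3];print("cam in tool",T.inv().apply(c-s["position"]).round(4));print((T.inv().as_matrix()@V[:3,:3].T).round(3), "cols cam axes in tool")
E
```

```text
A [0.453  0.2154 0.016 ] 0.502
B [ 0.5388 -0.2829  0.01  ] 0.609
C [ 0.4643 -0.1805  0.016 ] 0.498
arbor foot [0.4492 0.006  0.01  ] 0.449
posttop [0.4491 0.0064 0.094 ] 0.449
reel [0.3897 0.059  0.034 ] 0.394
jar [ 0.4286 -0.3642  0.052 ] 0.562
tape [0.3873 0.2853 0.019 ] 0.481
driver [ 0.3677 -0.108   0.01  ] 0.383
orange [0.4939 0.128  0.014 ] 0.51
tin [ 0.6    -0.1382  0.034 ] 0.616
o2 [0.366  0.1683 0.014 ] 0.403
[[-0.    -0.929  0.371]
 [-0.     0.371  0.929]
 [-1.     0.    -0.001]]
cam in tool [-0.1434  0.0799  0.0008]
[[ 0.001 -0.309  0.951]
 [-0.001 -0.951 -0.309]
 [ 1.    -0.001 -0.001]] cols cam axes in tool
```

```bash
python3 - <<'E'
import cv2,numpy as np
i=cv2.imread('pics/side0.png')
cs=[(282,299),(278,197),(255,181),(284,230)]
o=[cv2.resize(i[v-22:v+22,u-22:u+22],(300,300),interpolation=cv2.INTER_CUBIC) for u,v in cs]
a=np.vstack([np.hstack(o[:2]),np.hstack(o[2:])]);cv2.imwrite('pics/c2.png',a)
E
python3 - <<'E'
from h import *
for p in [(.453,.2154),(.4643,-.1805),(.5388,-.2829),(.449,.006)]:
  for psi in (-90,-45,0,45,90):
    a=np.radians(psi);c,s=np.cos(a),np.sin(a)
    Q=R.from_matrix(np.array([[0,-s,c],[0,c,s],[-1,0,0]])).as_quat()
    j=kinematics.ik([*p,.12],Q);print(p,psi,None if j is None else j.round(2))
E
```

```text
(0.453, 0.2154) -90 [ 0.21  0.38  1.71 -0.    1.05  1.78]
(0.453, 0.2154) -45 [ 0.21  0.38  1.71 -0.    1.05  1.  ]
(0.453, 0.2154) 0 [ 0.21  0.38  1.71 -0.    1.05  0.21]
(0.453, 0.2154) 45 [ 0.21  0.38  1.71 -0.    1.05 -0.58]
(0.453, 0.2154) 90 [ 0.21  0.38  1.71 -0.    1.05 -1.36]
(0.4643, -0.1805) -90 [-0.61  0.38  1.72 -0.    1.04  0.96]
(0.4643, -0.1805) -45 [-0.61  0.38  1.72 -0.    1.04  0.18]
(0.4643, -0.1805) 0 [-0.61  0.38  1.72 -0.    1.04 -0.61]
(0.4643, -0.1805) 45 [-0.61  0.38  1.72 -0.    1.04 -1.39]
(0.4643, -0.1805) 90 [-0.61  0.38  1.72 -0.    1.04 -2.18]
(0.5388, -0.2829) -90 [-0.68  0.59  1.37 -0.    1.17  0.9 ]
(0.5388, -0.2829) -45 [-0.68  0.59  1.37 -0.    1.17  0.11]
(0.5388, -0.2829) 0 [-0.68  0.59  1.37 -0.    1.17 -0.68]
(0.5388, -0.2829) 45 [-0.68  0.59  1.37 -0.    1.17 -1.46]
(0.5388, -0.2829) 90 [-0.68  0.59  1.37 -0.    1.17 -2.25]
(0.449, 0.006) -90 [-0.25  0.28  1.86 -0.    1.    1.32]
(0.449, 0.006) -45 [-0.25  0.28  1.86 -0.    1.    0.54]
(0.449, 0.006) 0 [-0.25  0.28  1.86 -0.    1.   -0.25]
(0.449, 0.006) 45 [-0.25  0.28  1.86 -0.    1.   -1.03]
(0.449, 0.006) 90 [-0.25  0.28  1.86 -0.    1.   -1.82]
```

View pics/c2.png

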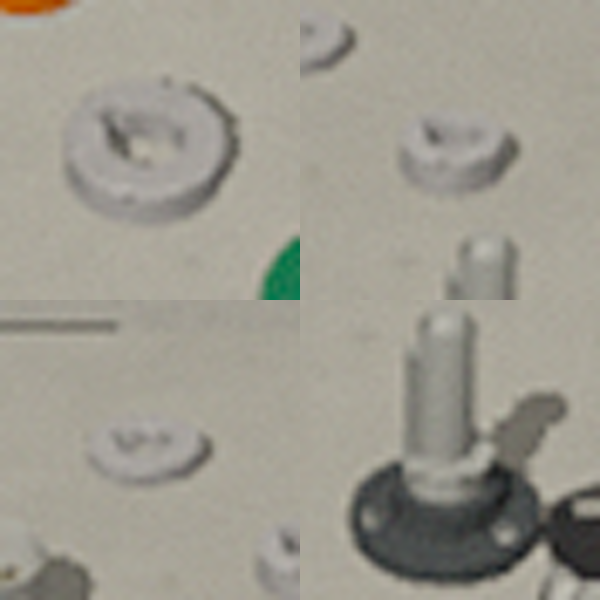

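```bash
cat >> h.py <<'E'
def quat(a):
    c,s=np.cos(a),np.sin(a); return R.from_matrix(np.array([[0,-s,c],[0,c,s],[-1,0,0]])).as_quat()
import pickle
def snap(name,cam="wrist"):
    f=eyes.grab_frame(cam); pickle.dump(f,open(f"pics/{name}.pkl","wb")); cv2.imwrite(f"pics/{name}.png",f["frame"][:,:,::-1]); return f
def crop(name,c,h=40,S=600):
    i=cv2.imread(f"pics/{name}.png"); u,v=map(int,c); u0=max(0,u-h);v0=max(0,v-h); k=i[v0:v+h,u0:u+h]
    s=S/(2*h); cv2.imwrite(f"pics/{name}_c.png",cv2.resize(k,None,fx=s,fy=s,interpolation=cv2.INTER_CUBIC)); print(name,"origin",u0,v0,"scale",s)
E
python3 - <<'E'
from h import *
for n,p,psi,z in [("vA",(.453,.2154),90,.12),("vS",(.4495,.006),-90,.19),("vC",(.4643,-.1805),-90,.12)]:
    env.reach([*p,z],quat(np.radians(psi)));s=monitor.sense();print(n,s["clock"],s["position"].round(4))
    f=snap(n); crop(n,w2px(f,[*p,.016 if n!="vS" else .07]),50)
E
```

```text
vA 1.7083 [0.4528 0.216  0.1202]
vA origin 201 140 scale 6.0
vS 4.0417 [0.4495 0.0062 0.19  ]
vS origin 204 133 scale 6.0
vC 4.9083 [ 0.4645 -0.1796  0.1204]
vC origin 205 139 scale 6.0
```

View pics/vA_c.png

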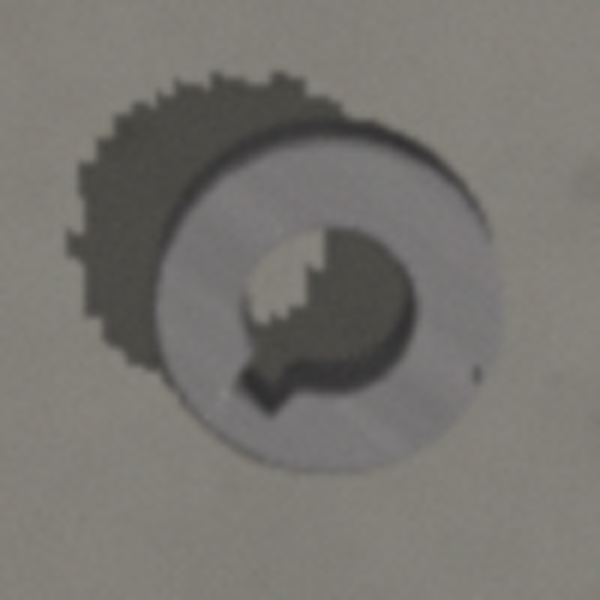

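View pics/vS_c.png

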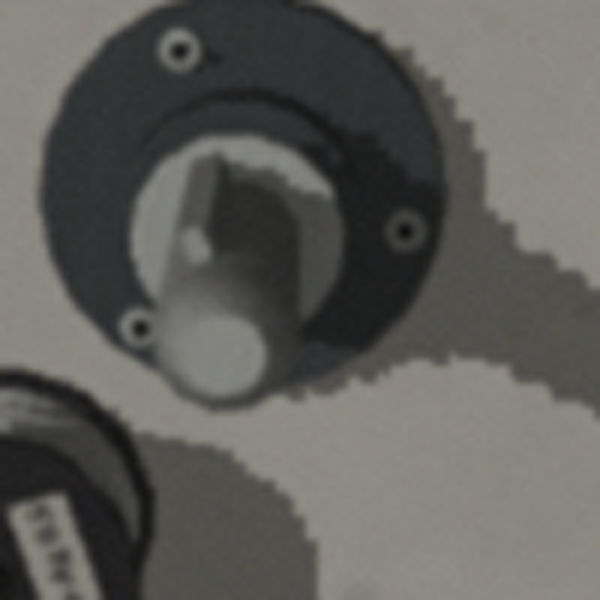

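View pics/vC_c.png

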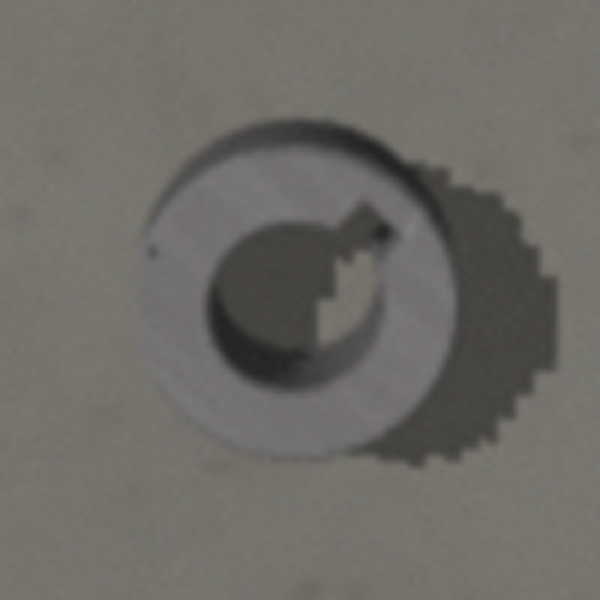

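```bash
cat > m.py <<'E'
from h import *
def L(n): return pickle.load(open(f"pics/{n}.pkl","rb"))
def cr(u,v,o): return ((u+.5)/6-.5+o[0],(v+.5)/6-.5+o[1])
def draw(n,curves,o,out):
    f=L(n); i=cv2.imread(f"pics/{n}.png")[o[1]:o[1]+100,o[0]:o[0]+100]; i=cv2.resize(i,None,fx=6,fy=6,interpolation=cv2.INTER_CUBIC)
    for P,col in curves:
        q=np.array([w2px(f,p) for p in P]); q=(q-o+.5)*6-.5
        cv2.polylines(i,[q.round().astype(int)],False,col,1,cv2.LINE_AA)
    cv2.imwrite(f"pics/{out}.png",i)
t=np.linspace(0,2*np.pi,90)
def circ(c,r,z): return np.c_[c[0]+r*np.cos(t),c[1]+r*np.sin(t),0*t+z]
def ring(c,r,h,th):
    s=np.array([[8,3.8],[16.5,3.8],[16.5,-3.8],[8,-3.8]])/1000; M=np.array([[np.cos(th),-np.sin(th)],[np.sin(th),np.cos(th)]])
    s=s@M.T+c[:2]; return [(circ(c,r,h),(0,0,255)),(circ(c,.0115,h),(0,255,0)),(np.c_[s,[h]*4],(255,255,0)),(circ(c,r,0),(255,0,255))]
E
python3 - <<'E'
from m import *
for n,o,cc,sl,h,r in [("vA",(201,140),(329,304),(255,400),.014,.024),("vC",(205,139),(296,303),(382,216),.018,.022)]:
    f=L(n);c=px2w(f,*cr(*cc,o),h);s=px2w(f,*cr(*sl,o),h);d=s-c;th=np.arctan2(d[1],d[0]);print(n,c.round(4),np.degrees(th).round(1),np.hypot(*d[:2]).round(4))
    draw(n,ring(c,r,h,th),o,n+"_o")
f=L("vS");o=(204,133)
print("top",px2w(f,*cr(221,358,o),.094),"sh",px2w(f,*cr(238,238,o),.036),"foot",px2w(f,*cr(243,200,o),.01),"key",px2w(f,*cr(195,243,o),.082))
E
```

```text
vA [0.4534 0.2183 0.014 ] -36.2 0.0171
vC [ 0.4655 -0.179   0.018 ] -43.3 0.0164
top [0.44991704 0.01726708 0.094     ] sh [0.45067659 0.0167942  0.036     ] foot [0.45050952 0.01672238 0.01      ] key [0.46211606 0.02103901 0.082     ]
```

View pics/vC_o.png

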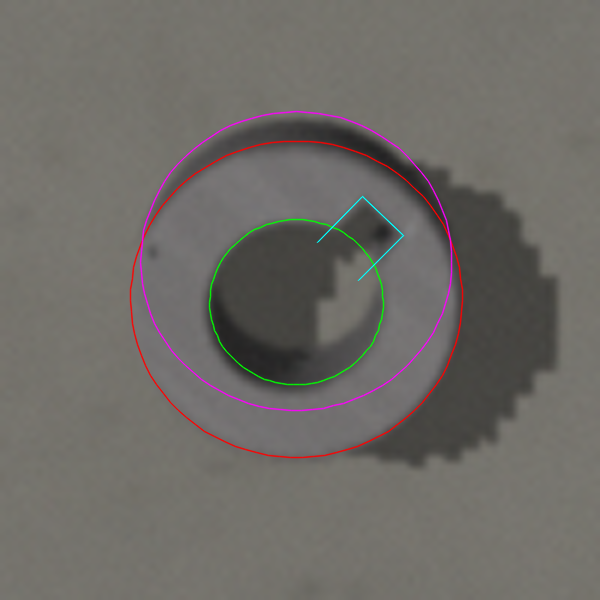

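View pics/vA_o.png

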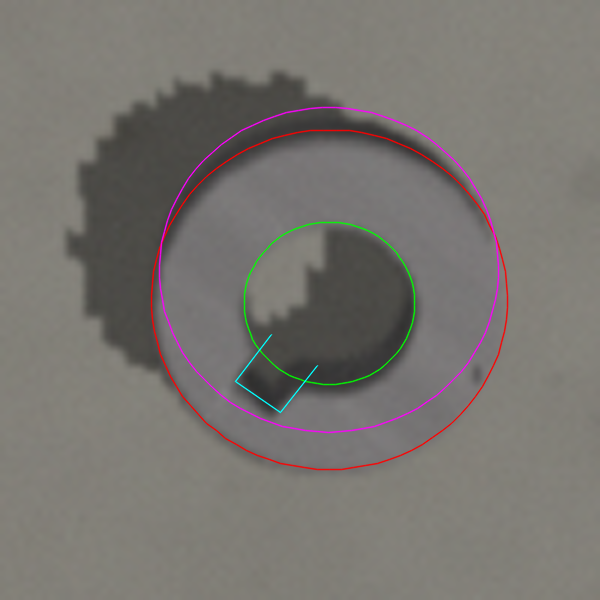

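```bash
python3 - <<'E'
from h import *
p=(.4655,-.179)
env.reach([*p,.12],quat(np.radians(90)));env.hold(.2);s=monitor.sense();print(s["clock"],s["position"].round(4))
f=snap("vC2"); crop("vC2",w2px(f,[*p,.016]),50)
E
```

```text
7.8083 [ 0.4655 -0.179   0.12  ]
vC2 origin 202 140 scale 6.0
```

View pics/vC2_c.png

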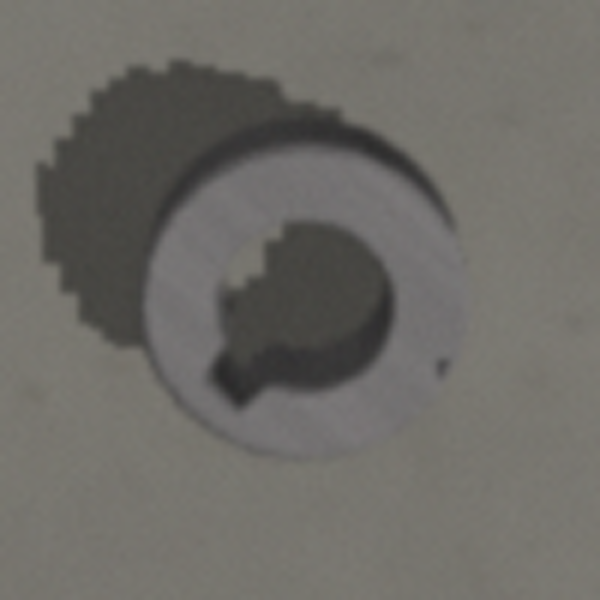

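```bash
python3 - <<'E'
from m import *
for n,o,cc,sl,h in [("vA",(201,140),(329,307),(255,400),.014),("vC",(205,139),(296,304.5),(382,216),.018),("vC2",(202,140),(305,304.5),(225.5,392.5),.018)]:
    f=L(n);c=px2w(f,*cr(*cc,o),h);s=px2w(f,*cr(*sl,o),h);d=s-c;th=np.arctan2(d[1],d[0]);print(n,c.round(4),np.degrees(th).round(1),np.hypot(*d[:2]).round(4))
o=(204,133)
for c,k in [((.4504,.0168),22),((.4504,.0168),18)]:
  a=np.radians(k);M=np.array([[np.cos(a),-np.sin(a)],[np.sin(a),np.cos(a)]])
  K=np.array([[9,1.4],[14.5,1.4],[14.5,-1.4],[9,-1.4]])/1000@M.T+c
  B=np.array([[9,2.5],[14.5,2.5],[14.5,-2.5],[9,-2.5]])/1000@M.T+c
  draw("vS",[(circ(c,.0055,.094),(0,0,255)),(circ(c,.01,.088),(0,0,255)),(circ(c,.017,.036),(0,255,0)),(circ(c,.035,.01),(255,0,255)),(np.c_[K,[.082]*4],(255,255,0)),(np.c_[B,[.0795]*4],(0,255,255)),(np.c_[B,[.036]*4],(0,255,255))],o,f"vS_o{k}")
E
```

```text
vA [0.4538 0.2183 0.014 ] -37.1 0.0168
vC [ 0.4653 -0.179   0.018 ] -42.8 0.0165
vC2 [ 0.4647 -0.1792  0.018 ] -40.8 0.0164
```

View pics/vS_o22.png

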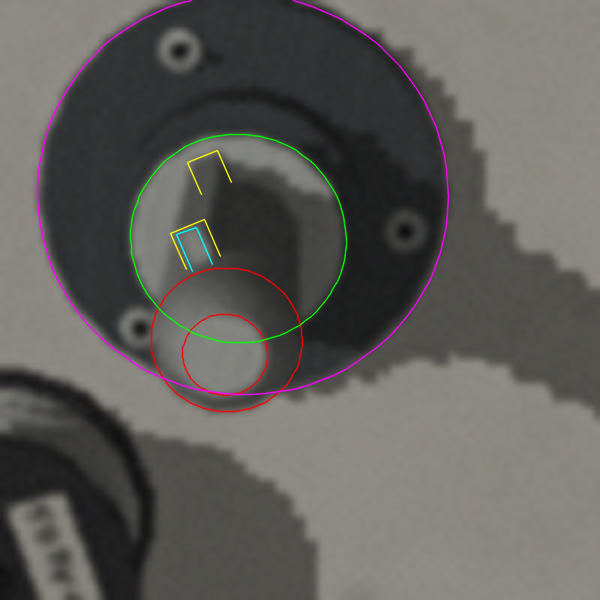

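```bash
python3 - <<'E'
from m import *
f=L("vS");c=(.4501,.0168)
def im(ks):
  x0,y0,S=222,150,14
  i=cv2.imread("pics/vS.png")[y0:y0+36,x0:x0+28];i=cv2.resize(i,None,fx=S,fy=S,interpolation=cv2.INTER_CUBIC);i=cv2.convertScaleAbs(i,alpha=1.5)
  for k in ks:
    a=np.radians(k);M=np.array([[np.cos(a),-np.sin(a)],[np.sin(a),np.cos(a)]])
    for w,z,col in((1.4,.082,(255,255,0)),(2.5,.0795,(0,255,255)),(2.5,.036,(0,255,0))):
      K=np.array([[9,w],[14.5,w],[14.5,-w],[9,-w]])/1000@M.T+c
      q=np.array([w2px(f,[*p,z]) for p in K]);q=(q-(x0,y0)+.5)*S-.5
      cv2.polylines(i,[q.round().astype(int)],False,col,1,cv2.LINE_AA)
  return i
cv2.imwrite("pics/key.png",np.hstack([im([]),im([20])]))
E
```

```text
(no output)
```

View pics/key.png

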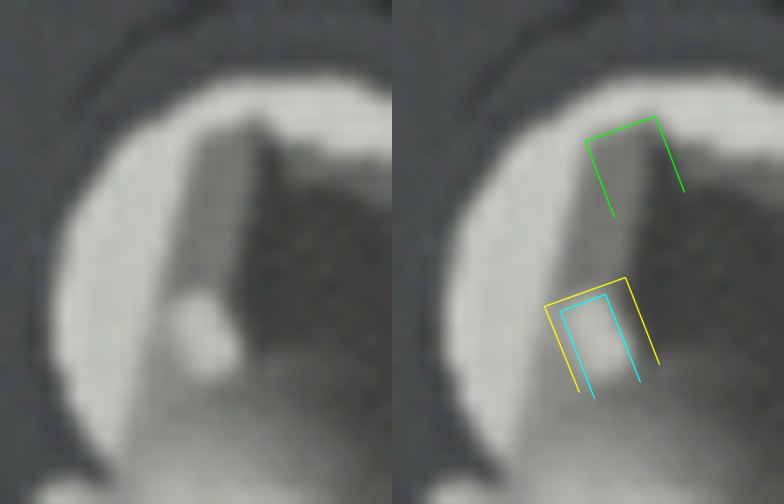

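```bash
cat >> h.py <<'E'
ARB=np.array([.4501,.0168]); D=np.radians
def st(tag=""):
    s=monitor.sense();print(tag,"t",round(s["clock"],2),"pos",s["position"].round(4),"F",s["contact_force"].round(2),"gap",round(s["finger_gap"],3));return s
ZG=.002
def pick(c,psi,eff=40):
    env.reach([*c,.05],quat(D(psi)));env.movel([*c,ZG],velocity=.1);env.hold(.1);st("down")
    env.close_gripper(eff);st("closed");env.movel([*c,.06],velocity=.2);st("lift")
E
python3 - <<'E'
from h import *
pick((.4650,-.1791),-17)
env.movel([.4650,-.1791,.14],velocity=.25)
env.reach([*ARB,.14],quat(D(45)));env.hold(.3);st("over");snap("h1")
E
```

```text
down t 10.22 pos [ 0.4654 -0.1793  0.0027] F [ 0.05  0.25 -0.8 ] gap 1.005
closed t 10.72 pos [ 0.4651 -0.1792  0.0025] F [-0.86  0.55  5.87] gap 0.502
lift t 11.16 pos [ 0.4649 -0.179   0.0599] F [-0.04  0.51 -0.53] gap 0.495
over t 12.73 pos [0.4502 0.0161 0.1399] F [-0.33  0.78 -0.6 ] gap 0.494
```

View pics/h1.png

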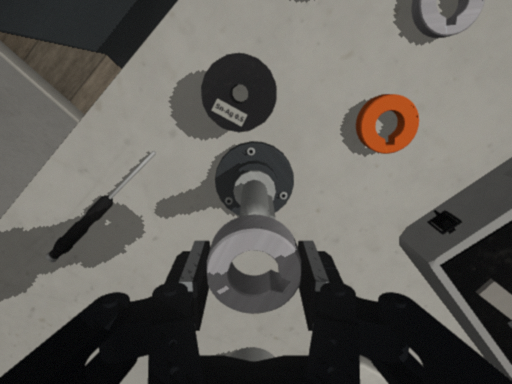

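```bash
python3 - <<'E'
from m import *
f=L("h1");s=monitor.sense();p=s["position"];b=p[2]-.0027
u0,v0,S=200,160,5
i=cv2.imread("pics/h1.png")[v0:v0+120,u0:u0+120];i=cv2.resize(i,None,fx=S,fy=S,interpolation=cv2.INTER_CUBIC)
C=ring(p,.022,b+.018,D(20))
C=C[:3]+[(circ(p,.022,b),(255,0,255))]
for P,col in C:
    q=np.array([w2px(f,x) for x in P]);q=(q-(u0,v0)+.5)*S-.5
    cv2.polylines(i,[q.round().astype(int)],False,col,1,cv2.LINE_AA)
cv2.imwrite("pics/h1_o.png",i)
E
```

```text
(no output)
```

View pics/h1_o.png

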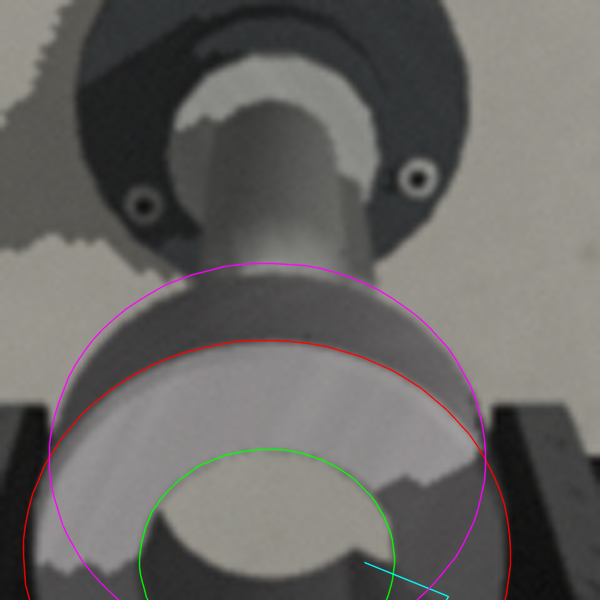

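```bash
python3 - <<'E'
from h import *
z0=ZG+.0005
r=env.movel([*ARB,z0+.088],velocity=.08,frame=quat(D(45)),guard=4);st(f"neck {r}")
if not r:
    env.hold(.1)
    r=env.movel([*ARB,z0+.070],velocity=.03,guard=3);st(f"key {r}")
E
```

```text
neck False t 13.55 pos [0.4504 0.0168 0.0908] F [ 0.43 -0.73 -0.96] gap 0.495
key False t 14.4 pos [0.4502 0.0168 0.0725] F [-0.37  0.32 -0.83] gap 0.494
```

```bash
python3 - <<'E'
from h import *
z0=ZG+.0005
r=env.movel([*ARB,z0+.039],velocity=.06,guard=3);st(f"a {r}")
if not r:
    r=env.movel([*ARB,z0+.033],velocity=.015,guard=2);st(f"b {r}");env.hold(.1);st()
E
```

```text
a False t 15.07 pos [0.4502 0.0168 0.0415] F [ 0.15 -0.2  -1.04] gap 0.493
b True t 15.43 pos [0.4503 0.0167 0.0369] F [-0.34  0.18  2.77] gap 0.499
 t 15.53 pos [0.4504 0.0168 0.037 ] F [0.74 0.28 2.36] gap 0.495
```

```bash
python3 - <<'E'
from h import *
env.release();st("rel");env.movel([*ARB,.16],velocity=.25);st("up");env.hold(.05);f=snap("s1");crop("s1",w2px(f,[*ARB,.06]),50);snap("s1s","side");f=snap("s1t","side");crop("s1t",w2px(f,[*ARB,.05]),25)
E
```

```text
rel t 16.02 pos [0.4499 0.0169 0.0368] F [ 0.64  0.01 -0.1 ] gap 0.998
up t 16.67 pos [0.4495 0.0169 0.159 ] F [-0.06  0.38  0.09] gap 1.001
s1 origin 204 144 scale 6.0
s1t origin 259 199 scale 12.0
```

View pics/s1_c.png

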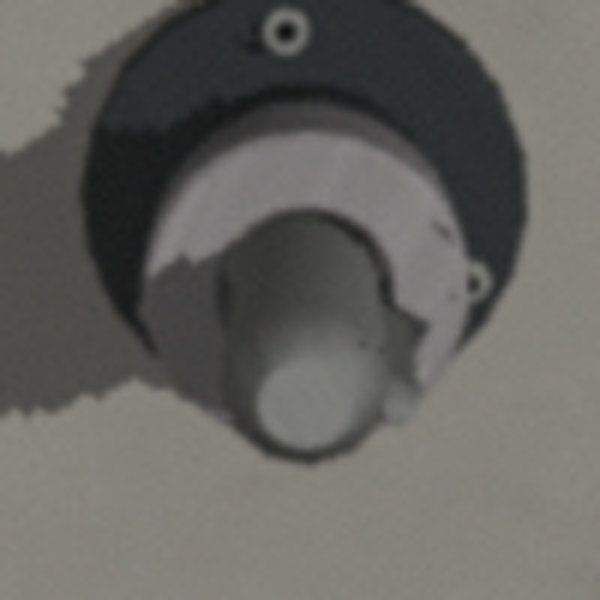

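View pics/s1t_c.png

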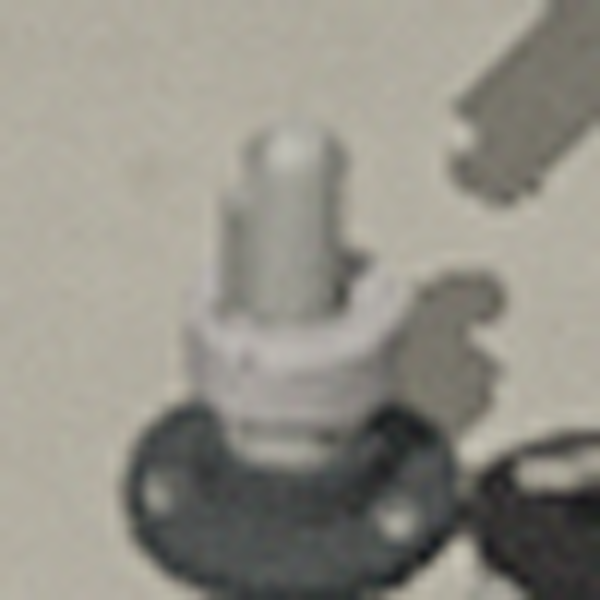

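```bash
python3 - <<'E'
from h import *
A=(.4541,.2184)
env.reach([*A,.10],quat(D(-12)))
pick(A,-12)
env.movel([*A,.145],velocity=.25)
env.reach([*ARB,.145],quat(D(45)));env.hold(.2);st("over");snap("h2")
from m import *
f=L("h2");s=monitor.sense();p=s["position"];b=p[2]-.0025
u0,v0,S=200,160,5
i=cv2.imread("pics/h2.png")[v0:v0+120,u0:u0+120];i=cv2.resize(i,None,fx=S,fy=S,interpolation=cv2.INTER_CUBIC)
C=ring(p,.024,b+.014,D(20));C=C[:3]+[(circ(p,.024,b),(255,0,255))]
for P,col in C:
    q=np.array([w2px(f,x) for x in P]);q=(q-(u0,v0)+.5)*S-.5
    cv2.polylines(i,[q.round().astype(int)],False,col,1,cv2.LINE_AA)
cv2.imwrite("pics/h2_o.png",i)
E
```

```text
down t 19.21 pos [0.4547 0.2185 0.0029] F [-0.68 -0.14  0.41] gap 0.992
closed t 19.68 pos [0.4542 0.2185 0.0026] F [-2.58 -0.4   6.14] gap 0.54
lift t 20.12 pos [0.4541 0.2184 0.06  ] F [ 0.63  0.14 -0.21] gap 0.538
over t 22.1 pos [0.4501 0.0172 0.1449] F [ 0.11  0.07 -0.27] gap 0.533
```

View pics/h2_o.png

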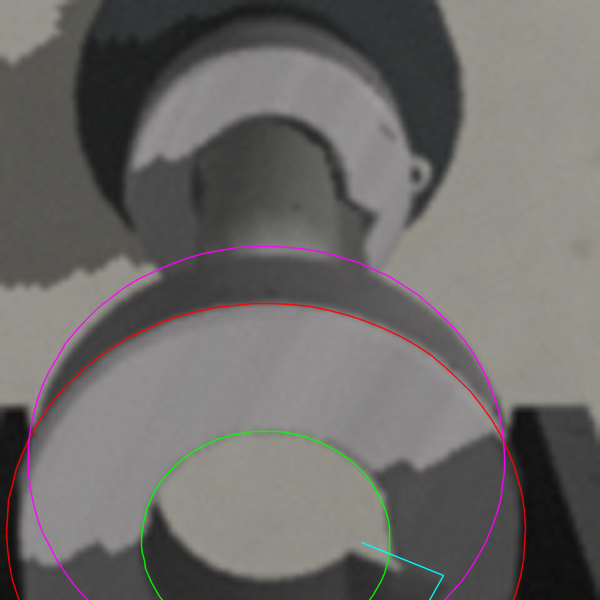

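```bash
python3 - <<'E'
from h import *
z0=ZG+.0005
r=env.movel([*ARB,z0+.088],velocity=.1,frame=quat(D(45)),guard=4);st(f"neck {r}")
if not r:
    env.hold(.1)
    r=env.movel([*ARB,z0+.070],velocity=.03,guard=3);st(f"key {r}")
    if not r:
        r=env.movel([*ARB,z0+.058],velocity=.06,guard=3);st(f"a {r}")
        if not r:
            r=env.movel([*ARB,z0+.051],velocity=.015,guard=2);st(f"b {r}");env.hold(.1);st()
E
```

```text
neck False t 22.84 pos [0.4504 0.0168 0.0909] F [ 0.56  0.32 -0.37] gap 0.539
key False t 23.69 pos [0.4502 0.0168 0.0725] F [ 0.11 -0.2  -0.53] gap 0.543
a False t 24.04 pos [0.4498 0.0169 0.0601] F [-0.3  -0.48 -1.39] gap 0.537
b True t 24.48 pos [0.4503 0.0167 0.0541] F [1.5  0.36 2.76] gap 0.542
 t 24.58 pos [0.4503 0.0167 0.0542] F [0.88 0.12 1.56] gap 0.54
```

```bash
python3 - <<'E'
from h import *
env.release();st("rel");env.movel([*ARB,.16],velocity=.25);env.hold(.05);f=snap("s2");crop("s2",w2px(f,[*ARB,.06]),50);f=snap("s2t","side");crop("s2t",w2px(f,[*ARB,.06]),25)
B=(.540,-.282)
env.reach([*B,.12],quat(D(-10)));env.hold(.1);st();f=snap("vB");crop("vB",w2px(f,[*B,.01]),50)
E
```

```text
rel t 25.06 pos [0.4499 0.0168 0.054 ] F [ 0.31 -0.27 -0.33] gap 1.003
s2 origin 203 143 scale 6.0
s2t origin 259 195 scale 12.0
 t 27.08 pos [ 0.5404 -0.2807  0.1205] F [ 0.12 -0.55 -0.46] gap 1.0
vB origin 204 140 scale 6.0
```

View pics/s2_c.png

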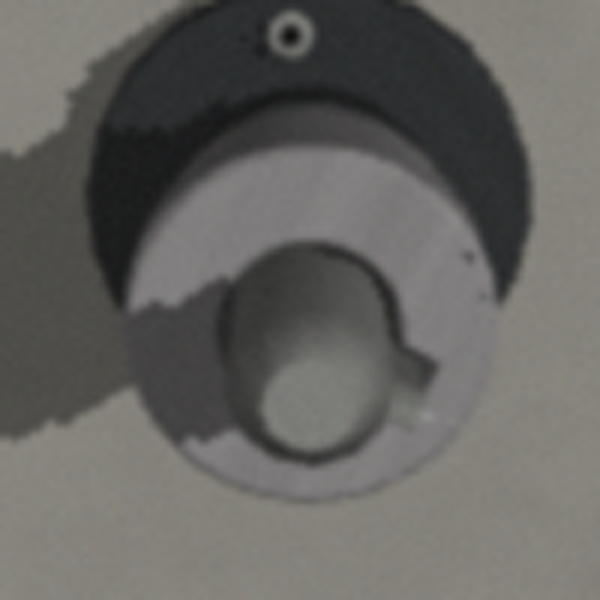

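View pics/s2t_c.png

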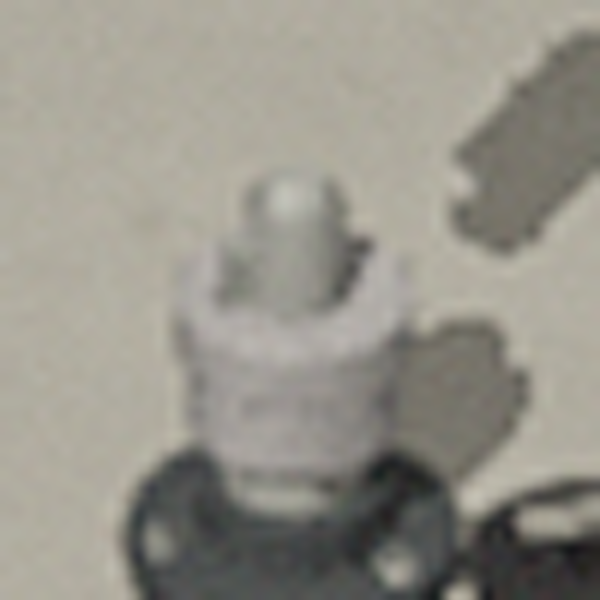

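View pics/vB_c.png

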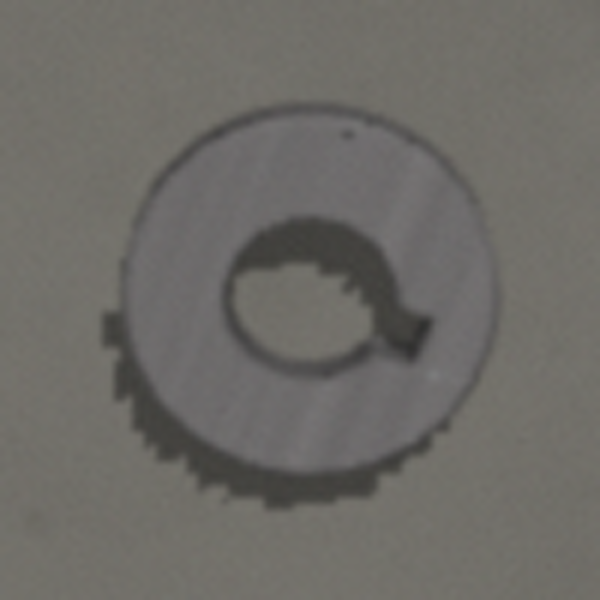

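```bash
python3 - <<'E'
from m import *
o=(204,140);f=L("vB");h=.01;c=px2w(f,*cr(311,295.5,o),h);s=px2w(f,*cr(424,340,o),h);d=s-c;th=np.arctan2(d[1],d[0]);print(c.round(4),np.degrees(th).round(1),np.hypot(*d[:2]).round(4))
draw("vB",ring(c,.026,h,th),o,"vB_o")
E
```

```text
[ 0.5413 -0.2812  0.01  ] -32.4 0.0169
```

View pics/vB_o.png

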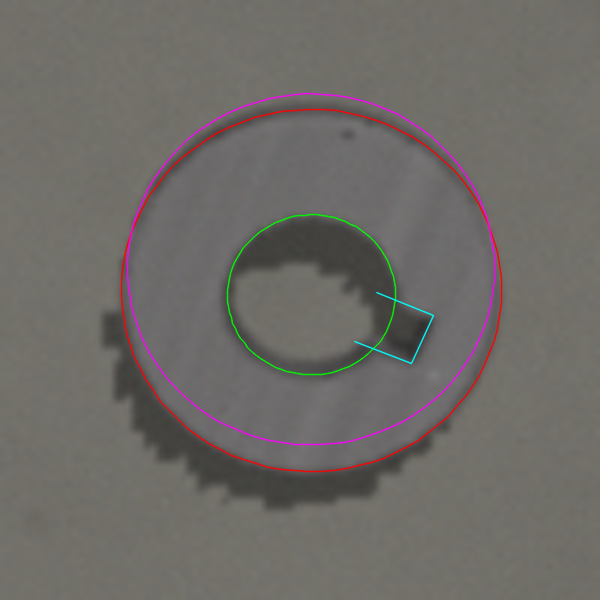

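```bash
python3 - <<'E'
from h import *
B=(.5412,-.2815)
pick(B,-7.4)
env.movel([*B,.15],velocity=.25)
env.reach([*ARB,.15],quat(D(45)));env.hold(.2);st("over");snap("h3")
from m import *
f=L("h3");s=monitor.sense();p=s["position"];b=p[2]-.0025
u0,v0,S=200,160,5
i=cv2.imread("pics/h3.png")[v0:v0+120,u0:u0+120];i=cv2.resize(i,None,fx=S,fy=S,interpolation=cv2.INTER_CUBIC)
C=ring(p,.026,b+.010,D(20));C=C[:3]+[(circ(p,.026,b),(255,0,255))]
for P,col in C:
    q=np.array([w2px(f,x) for x in P]);q=(q-(u0,v0)+.5)*S-.5
    cv2.polylines(i,[q.round().astype(int)],False,col,1,cv2.LINE_AA)
cv2.imwrite("pics/h3_o.png",i)
E
```

```text
down t 28.25 pos [ 0.5417 -0.2819  0.003 ] F [-0.36 -0.09 -0.19] gap 1.002
closed t 28.7 pos [ 0.5414 -0.2817  0.0028] F [-1.88  2.05  5.25] gap 0.578
lift t 29.14 pos [ 0.5412 -0.2815  0.0601] F [-0.37  0.24 -0.17] gap 0.575
over t 31.04 pos [0.4505 0.0161 0.1499] F [-0.56 -0.5  -0.51] gap 0.574
```

View pics/h3_o.png

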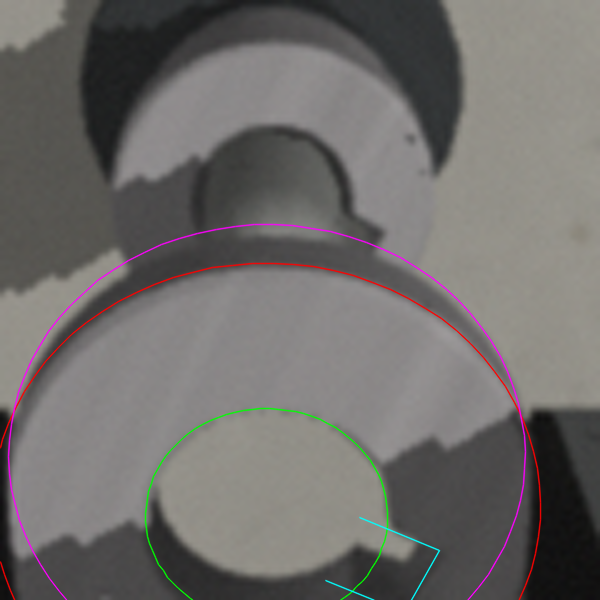

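```bash
python3 - <<'E'
from h import *
z0=ZG+.0005
r=env.movel([*ARB,z0+.088],velocity=.1,frame=quat(D(45)),guard=4);st(f"neck {r}")
if not r:
    env.hold(.1)
    r=env.movel([*ARB,z0+.072],velocity=.03,guard=3);st(f"key {r}")
    if not r:
        r=env.movel([*ARB,z0+.064],velocity=.015,guard=2);st(f"b {r}");env.hold(.1);st()
E
```

```text
neck False t 31.83 pos [0.4505 0.0167 0.091 ] F [ 0.57  0.04 -0.35] gap 0.574
key False t 32.62 pos [0.4501 0.0168 0.0745] F [ 0.63 -0.03 -0.12] gap 0.576
b True t 33.09 pos [0.4502 0.0168 0.0674] F [ 0.59 -0.05  1.46] gap 0.576
 t 33.19 pos [0.4502 0.0168 0.0676] F [0.48 0.45 2.48] gap 0.577
```

```bash
python3 - <<'E'
from h import *
env.release();st("rel");env.movel([*ARB,.18],velocity=.25);env.hold(.1);st();f=snap("s3");crop("s3",w2px(f,[*ARB,.07]),50);f=snap("s3t","side");crop("s3t",w2px(f,[*ARB,.06]),25);snap("top3","top")
E
```

```text
rel t 33.64 pos [0.4499 0.0169 0.0674] F [-0.15 -0.45  0.02] gap 1.0
 t 34.34 pos [0.4494 0.017  0.1787] F [-0.44 -0.01  0.05] gap 1.002
s3 origin 203 140 scale 6.0
s3t origin 259 195 scale 12.0
```

View pics/s3_c.png

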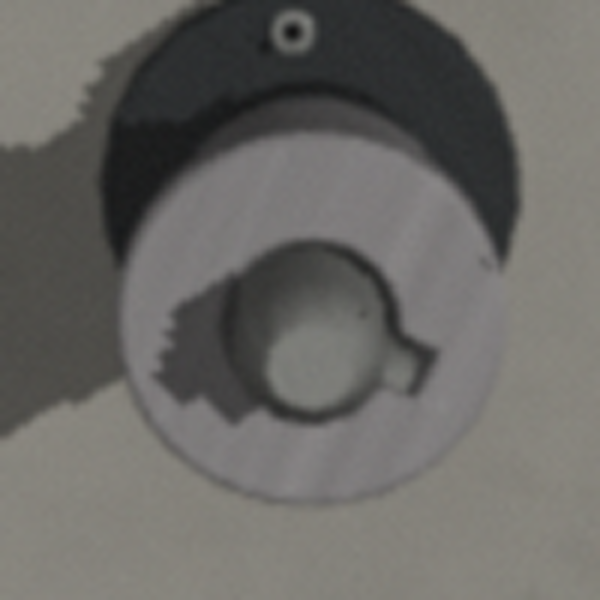

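View pics/s3t_c.png

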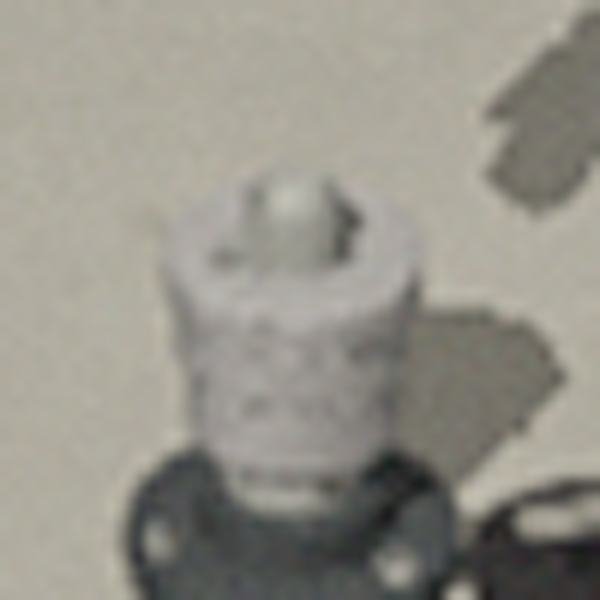

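View pics/top3.png

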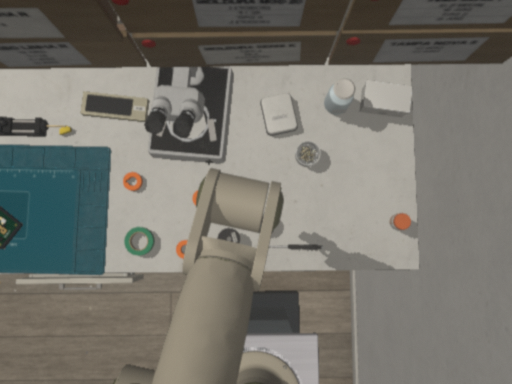

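```bash
python3 - <<'E'
from m import *
for n,o,out,S in [("s3",(203,140),"o3w",6),("s3t",(259,195),"o3s",12)]:
    f=L(n);h=int(300/S);i=cv2.imread(f"pics/{n}.png")[o[1]:o[1]+2*h,o[0]:o[0]+2*h];i=cv2.resize(i,(600,600),interpolation=cv2.INTER_CUBIC)
    for r,z,c in[(.026,.078,(0,0,255)),(.0115,.078,(0,255,0)),(.026,.068,(255,0,255)),(.022,.036,(255,255,0)),(.0055,.094,(0,255,255))]:
        q=np.array([w2px(f,x) for x in circ(ARB,r,z)]);q=(q-o+.5)*S-.5;cv2.polylines(i,[q.round().astype(int)],False,c,1,cv2.LINE_AA)
    cv2.imwrite(f"pics/{out}.png",i)
cv2.imwrite("pics/o3.png",cv2.resize(np.hstack([cv2.imread("pics/o3w.png"),cv2.imread("pics/o3s.png")]),(800,400),interpolation=cv2.INTER_AREA))
E
```

```text
(no output)
```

View pics/o3.png

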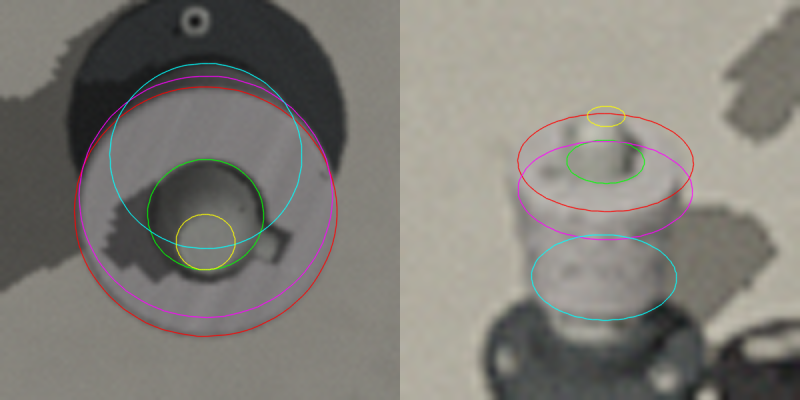

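```bash
python3 - <<'E'
from h import *
job.hand_in();st()
E
```

```text
the job is handed in; nothing more can be done
the job is handed in; nothing more can be done
```

All three spacer rings are on the arbor over its key, thickest first, then the medium one, with the thinnest on top. I handed the job in at about 34 s of the 72 s allowed; it gave no verdict.

- **Finding the key:** I read its angle from the wrist camera, about 20° from the stand's +x. I turned each ring to that angle, then lowered it slowly, set to stop at 3 N. All three slots dropped over the key at once, so I never needed the turning search.
- **Forces:** The highest force reading I took at the arbor was 2.8 N, against the 20 N limit. Closing the gripper on each ring pressed the bench with 5 to 6 N.
- **Seating:** In the last wrist picture the outlines expected for a 78 mm stack top and for the post top match to about a pixel (1 mm). The side view shows no gaps or tilt, and the arm was open and clear above the stack.
- **Disagreement:** Each ring touched down with the tool 1.5 to 3 mm lower than I calculated. I think the rings sat slightly high in the grip. A ring hung up on the key would have touched down higher, not lower.
- **Other things on the bench:** I didn't touch any of them. The last overhead picture shows everything I could see unmoved; the arm hid part of the bench near the arbor.

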